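# Load the die slide and free the press ram

### The job

Get the little bench press ready for doming: push the loose aluminium die slide along the bench, die end first, between the press's guide rails until it is home against the back stop, with the brass blank under the punch. Then pull the black knob of the press's sprung lock plunger fully back, so that the ram comes down by its own weight onto the blank, and finish still holding the plunger fully back, because I work the spokes next and it must not snap into another hole. Do not shove the other things on the bench about.

Things in the scene. Friction and masses are not known exactly. Their poses are not given: they have to be found in the camera images.
- press: Green cast rack-and-pinion bench press, fixed. Origin on the bench below the ram's axis, z up. Throat open to its -x, column at +x (from 70 mm). Head: x -22 to 155, y +-32, z 150 to 235 mm; plunger bridge on its front to x = -51, z 172 to 212 mm; parked ram sticks up to z = 285 mm. A 3-spoke hand wheel, radius 75 mm, on its +y side (y 40 to 95 mm) at x = 40, z = 190 mm turns as the ram sinks.
- rail_mouth (a point): Middle of the mouth of the press's guide rails, on the bench at press x = -90 mm. Steel rails 18 mm high, inner faces at y = +-42.5 mm from x = -55 to +41 mm; flared mouth widening to +-60 mm inside at x = -90 mm. The slide goes in along press +x.
- back_stop (a point): Middle of the face of the back stop, a steel bar 20 mm high across the end of the rails at press x = +41 mm, 10 mm above the bench. The slide's die end is home against it.
- slide_mid (a point): Loose die slide, an aluminium plate 190 (x) by 80 (y) by 16 mm, about 0.8 kg, flat on the bench: point in the middle of the plate, half-way up. Its +x points to the die end, which goes first. Home, its axes agree with the press's and this point is at press x = -54 mm, y = 0 (2 mm play each side).
- push_face (a point): Middle of the outer face of the upright bar at the slide's tail (slide x = -95 mm), 30 mm above the bench. The bar is 10 mm thick, 70 mm wide and stands from 16 to 44 mm above the bench; push here towards the slide's +x.
- blank_centre (a point): Centre of the top of the brass blank, a 32 mm disc fixed on a round steel die (46 mm across) at the slide's +x end, 55 mm from the plate's middle, 27 mm above the bench.
- punch_tip (a point): Lowest point of the round punch (18 mm across) under the ram, on the press's z axis: 72 mm above the bench with the ram parked, 27 mm when it rests on the blank.
- ram (a joint): How far the ram has come down, m: 0 to 0.002 parked (hanging on the plunger), about 0.045 resting on the blank, 0.060 at its lower end with nothing under it. Once the plunger is clear it sinks by itself at about 60 mm/s. Two more seat holes pass the plunger on the way, the last when it rests on the blank.
- pull_knob: Black ribbed knob of the ram's lock plunger, on the -x front of the press head: cylinder 26 mm diameter, 26 mm long, axis level along press x. Origin at its centre: press x = -76 mm, 192 mm above the bench when home. A 10 mm neck, 12 mm long, joins it to the plunger body; nothing beside, above or below it. Pull along press -x.
- lock_pin (a joint): How far the plunger is pulled back, m: 0 home in the ram's seat hole, clear of the ram from 0.007, 0.012 fully back at its stop. Its spring pulls with 8 N at home and 14 N fully back, and returns it when let go.
- burr_block: Wooden block with small burrs, 65 x 45 mm, about 60 mm tall; origin under its middle. To be left where it is.
- ring_dish: White plastic dish with rings, 110 mm across, 18 mm high; origin under its middle. To be left where it is.
- bangle: Brass bangle lying flat, 62 mm across, 12 mm high; origin under its middle. To be left where it is.
- hammer: Hammer lying on the bench, 220 mm long; origin under its middle. To be left where it is.
- pliers: Pliers lying on the bench, 150 mm long; origin under its middle. To be left where it is.
- sand_block: Dark wooden sanding block 85 x 40 x 28 mm; origin under its middle. To be left where it is.
- flux_jar: Small jar, 56 mm across, 70 mm tall; origin under its middle. To be left where it is.
Not all that is in view belongs to the job. What is meant by the part that bears slide_mid is not green, orange or turquoise, and is the larger of those in its own colour.

How it is judged:
By the outcome, as a careful person would: the job done as asked, in the order asked, and still so for the second after the job is handed in, while the arm keeps its last pose, push and grip.
It also fails if it takes over 64 s, if anything falls off the work surface, if the arm or the gripper's body presses on something with over 40 N, if the wrist force passes 120 N, or if a joint passes its speed limit or range.

### The arm

A 6-joint arm with a two-finger parallel gripper is mounted at the origin on the work surface. World frame = base frame: x ahead of the robot, y to its left, z up, the work surface at z = 0. Lengths are in m, angles in rad, forces in N, time in s.
With the tool pointing down it reaches from about 0.325 to 0.85 m from the base axis. Payload 4.4 kg.
Tool frame: the origin (TCP) lies between the finger pads; the fingertips stand 8 mm ahead of it and the grasp point (between the pads) lies 11 mm behind it; z points along the fingers, y is the line along which they close (so a half turn about z gives the same grasp; the last joint's range is limited). The gripper opens to 94 mm and grips with 3 to 60 N. Pads are 16 mm wide; open, the fingers measure 119 mm over their backs; the gripper's body (75 mm by 177 mm) begins 78 mm behind the grasp point.
Start: joints at [-1.462, 0.207, 1.542, -0, 1.393, -0.15], TCP at [0.147, -0.556, 0.193] pointing down, gripper open.
Joint ranges: [-2.73, 2.73], [-0.86, 2.22], [0.23, 2.46], [-1.11, 4.25], [0.08, 2.63], [-2.82, 2.82]. Speed limits (rad/s): [2.79, 2.79, 3.14, 3.14, 3.14, 3.14].

### API

Orientations are given as a unit quaternion [w, x, y, z].
In Python, from bench import sense, get_image, close_job gives the robot as it stands.
- The arm moves only by the tool play_rows, never from a script. Its argument "commands" is a list of rows, each a list of 2 entries, a list of its own where there are three numbers: the shift along the tool's x, y, z each as a share of 0.12 m, from -1 to 1, then the turn about the tool's z as a share of 90 degrees, from -1 to 1. A call has exactly 5 rows; each row is the pose to reach, as a shift and turn from the pose commanded when the call began, along the tool's axes at that moment; what a row does not reach only later rows make up. A row lasts 1/8 s, in which the tool goes at most 62.5 mm and 10.7 degrees, less where a joint would pass 70% of its speed; a pose out of reach is approached as far as the arm can. A call with a number of a shift or a turn outside -1 to 1 is refused whole. A call with a gripper value outside its range is refused whole. "fingers" is the gripper command: -1 is shut, 1 is fully open, values between are in proportion, set as the call begins (left out, the last holds). The fingers move at their own pace and stop on an object; the grip force is fixed at half the most. Time passes only in rows, so rows that repeat a pose let the fingers close, or fill a call up. It gives the time, the measured TCP pose, the force, the opening and the grip force at its end, in the units of the state.
- sense(): the state, without advancing time (a new reading comes with each control period).
- get_image(name): name is "scene" or "top" or "wrist"; returns a dict with "pixels" (384x512x3 uint8, red, green, blue), "fx", "fy", "cx", "cy" (pixels), "rvec" (rotation vector, rad) and "tvec" (3), from world to camera coordinates, as OpenCV has them. Camera axes: x right, y down, z forward; pixel columns grow to the right and rows downward; lengths in m; the calibration is good to about 2 mm. A picture is of the moment at which its call begins. There is no depth.
- close_job(): hands the job in; it is judged then, once.
The state is a dict: "clock": time; "q": joint angles; "joint_vel": joint speeds; "joint_efforts": joint torques, N m; "tool_pos": TCP position; "ee_rot": TCP orientation; "force": force on the tool from outside, world axes, zero at the start; "torque": the same for the moment, N m; "gripper_width": finger opening in m; "grip_force": force on a finger pad.
Only numpy, scipy, OpenCV 4.12 (cv2) and the standard library are available. Lean on these libraries where they do the work, as an engineer would, in place of code of your own. Each camera call takes 0.05 s, during which the arm holds its last target. There are 200 camera calls.

## Working session

There is one attempt and no reset: what is moved stays moved. The work goes in short steps, Python scripts to look and compute and a tool call to move; the robot and the scene stay as the last step left them, time stands still between calls to the robot, and variables do not carry over. Pictures are saved under pics/ and viewed, at most 10 in all, crops included, and the job is handed in when it is done.

Besides the shell and the picture viewer there is one more tool, called after "Emit:" as a command line: name --argument value ..., lists and objects as JSON in quotes. play_rows: Moves the arm, as the interface text tells. Its arguments: {"type":"object","properties":{"commands":{"type":"array","items":{"type":"array"}},"fingers":{"type":"number"}},"required":["commands"]}

```bash
mkdir -p pics
cat > h.py <<'E'
import numpy as np, cv2
from bench import sense, get_image, close_job
def snap(n,f):
    d=get_image(n); cv2.imwrite(f,cv2.cvtColor(d['pixels'],cv2.COLOR_RGB2BGR)); np.savez(f[:-4]+'.npz',**d); return d
def cam(f):
    d=np.load(f); R=cv2.Rodrigues(d['rvec'])[0]; return d,R,d['tvec'].reshape(3)
def onz(f,u,v,z):
    d,R,t=cam(f); r=R.T@np.array([(u-d['cx'])/d['fx'],(v-d['cy'])/d['fy'],1]); c=-R.T@t
    return c+r*(z-c[2])/r[2]
def proj(f,p):
    d,R,t=cam(f); q=R@np.asarray(p,float)+t; return np.array([d['fx']*q[0]/q[2]+d['cx'],d['fy']*q[1]/q[2]+d['cy']])
E
python3 - <<'E'
from h import *
a=snap('top','pics/top.png');b=snap('scene','pics/scene.png')
cv2.imwrite('pics/top2.png',cv2.resize(cv2.imread('pics/top.png'),(800,600),interpolation=cv2.INTER_CUBIC))
cv2.imwrite('pics/scene2.png',cv2.resize(cv2.imread('pics/scene.png'),(800,600),interpolation=cv2.INTER_CUBIC))
print(sense())
E
```

```text
{'clock': 0.1, 'q': array([-1.46252953e+00,  2.07361786e-01,  1.54278138e+00,  1.70918375e-05,
        1.39351997e+00, -1.50530378e-01]), 'joint_vel': array([-1.05028535e-03, -4.31385083e-05, -3.38049601e-03, -9.28327382e-04,
       -1.35664474e-03,  1.22675756e-03]), 'joint_efforts': array([-1.02190450e-03, -3.71868682e+01, -2.82294148e+01,  6.98657543e-02,
        3.11862992e-02, -5.88708849e-05]), 'tool_pos': array([ 0.14704873, -0.55510205,  0.19170573]), 'ee_rot': array([-1.03483197e-03,  9.91639342e-01,  1.29036209e-01,  3.02834055e-05]), 'force': array([-0.03724633,  0.30058486, -0.15357521]), 'torque': array([-0.03145396,  0.02515915,  0.06651237]), 'grip_force': 0.0, 'gripper_width': 0.09405948161369379}
```

View pics/top2.png

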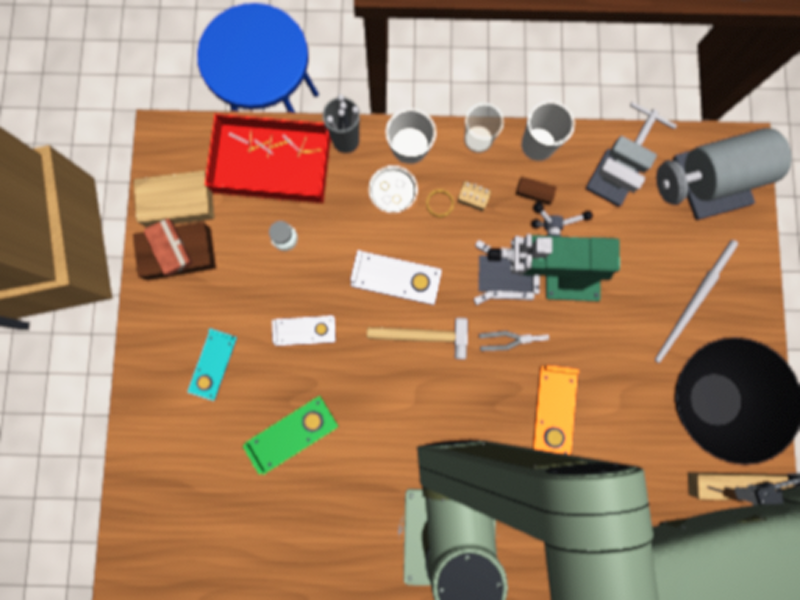

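View pics/scene2.png

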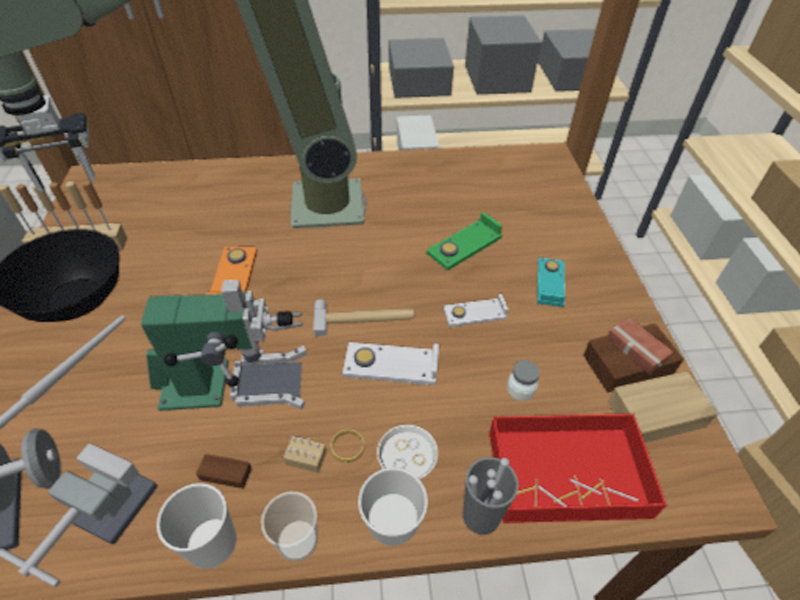

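The two aluminium-coloured candidates are the big slide at (396,277) and the small one at (304,330) in the top view. Green (290,435), orange (555,410) and turquoise (212,365) are excluded, so the big one is meant because it is larger in its colour. I'll confirm that in an enlarged crop.

Run:
```python
from h import *
i=cv2.imread('pics/top.png')[125:225,170:400]
t=cv2.resize(i,(782,340),interpolation=cv2.INTER_CUBIC)
cv2.imwrite('pics/c1.png',t)
i=cv2.imread('pics/scene.png')[175:275,85:295]
cv2.imwrite('pics/c2.png',cv2.resize(i,None,fx=3.8,fy=3.8,interpolation=cv2.INTER_CUBIC))
```

```text
(no output)
```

View pics/c1.png

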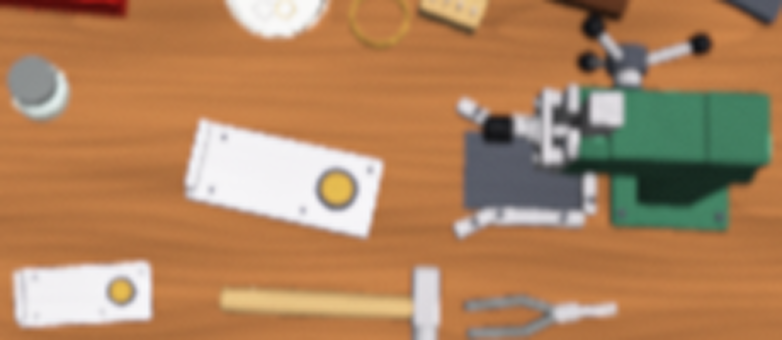

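View pics/c2.png

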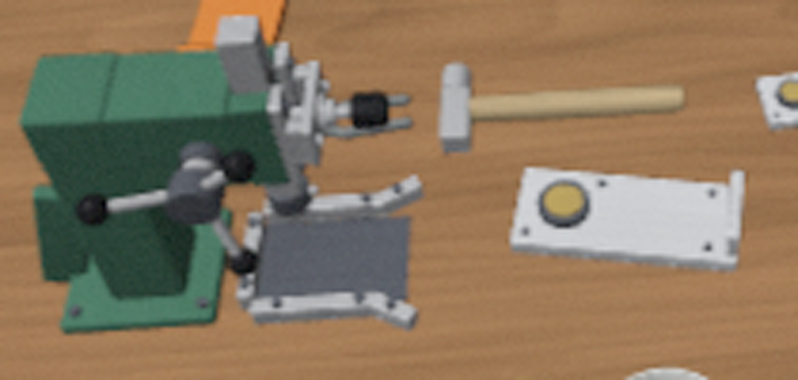

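```bash
cat > fit.py <<'E'
from h import *
from scipy.optimize import least_squares
T,S='pics/top.npz','pics/scene.npz'
def fit(obs,x0):
    def w(x,p): c,s=np.cos(x[2]),np.sin(x[2]); return [x[0]+c*p[0]-s*p[1],x[1]+s*p[0]+c*p[1],p[2]]
    def px(f,u): return np.array(u)/3.4+[170,125] if f==T else np.array(u)/3.8+[85,175]
    r=lambda x:np.concatenate([proj(f,w(x,p))-px(f,u) for f,u,p in obs])
    s=least_squares(r,x0,loss='soft_l1'); print(s.x[:2].round(4),np.degrees(s.x[2]).round(2)); print(r(s.x).reshape(-1,2).round(1).tolist()); return s.x
if __name__=='__main__':
    P=-np.pi/2
    fit([(T,(337,188),(.055,0,.027)),(S,(564,202),(.055,0,.027)),(T,(383,160),(.095,.04,.016)),(T,(369,236),(.095,-.04,.016)),
     (S,(527,168),(.095,-.04,.016)),(S,(516,240),(.095,.04,.016)),(T,(202,120),(-.095,.035,.044)),(T,(187,195),(-.095,-.035,.044))],[.6,.1,P])
    fit([(T,(497,128),(-.076,0,.192)),(S,(370,109),(-.076,0,.192)),(T,(608,108),(0,0,.285)),(T,(770,95),(.155,.032,.235)),(T,(768,164),(.155,-.032,.235)),
     (S,(45,55),(.155,-.032,.235)),(S,(22,122),(.155,.032,.235)),(S,(272,122),(-.022,.032,.235)),
     (T,(456,220),(-.09,-.06,.018)),(T,(461,109),(-.09,.06,.018)),(S,(415,306),(-.09,.06,.018)),(S,(415,178),(-.09,-.06,.018))],[.6,-.1,P])
E
python3 fit.py
```

```text
[0.5522 0.1254] -100.22
[[-0.2, -0.1], [-1.2, -0.9], [-0.5, -0.1], [-0.7, -0.3], [-1.8, -0.5], [-2.5, 0.5], [-1.1, 0.7], [-0.9, -1.8]]
[ 0.5684 -0.1402] -91.44
[[-0.4, -0.0], [-0.6, 0.1], [-0.8, -0.2], [-0.0, -0.5], [0.8, 0.4], [-2.6, -0.5], [-2.3, 0.0], [1.2, -3.5], [-0.9, 0.7], [-1.5, -0.3], [-0.7, -0.0], [0.9, 2.0]]
```

The enlarged crop confirms it. The big bare-aluminium slide sits at c1 (285,178), with its die at (337,188) and its tail bar on the left. It is clearly larger than the small one at c1 (83,293). The rail mouth is at c1 x≈457 and the knob at (497,128). I'll go to the tail bar, keeping to the base side of the press.

Emit:
play_rows --commands '[[[0.17,-0.2,0],0.06],[[0.34,-0.4,0],0.12],[[0.5,-0.6,0],0.18],[[0.67,-0.8,0],0.24],[[0.83,-1,0],0.28]]'

```text
clock: 0.72
tool_pos: [0.2129, -0.413, 0.1922]
ee_rot: [-0.001, 0.996, -0.092, -0.0]
force: [-0.0, 0.1, 0.8]
gripper_width: 0.094
grip_force: 0.0
```

Emit:
play_rows --commands '[[[0.07,-0.19,0],0],[[0.13,-0.38,0],0],[[0.2,-0.57,0],0],[[0.26,-0.76,0],0],[[0.33,-0.94,0],0]]'

```text
clock: 1.35
tool_pos: [0.272, -0.3094, 0.1923]
ee_rot: [-0.0, 0.996, -0.09, -0.0]
force: [1.1, -0.8, 0.1]
gripper_width: 0.0942
grip_force: 0.0
```

Emit:
play_rows --commands '[[[0.07,-0.19,0],0],[[0.13,-0.38,0],0],[[0.2,-0.57,0],0],[[0.26,-0.76,0],0],[[0.33,-0.94,0],0]]'

```text
clock: 1.98
tool_pos: [0.3312, -0.2056, 0.1923]
ee_rot: [-0.0, 0.996, -0.09, -0.0]
force: [0.4, -0.2, -1.0]
gripper_width: 0.0943
grip_force: 0.0
```

Emit:
play_rows --commands '[[[0.07,-0.19,0],0],[[0.13,-0.38,0],0],[[0.2,-0.57,0],0],[[0.26,-0.76,0],0],[[0.33,-0.94,0],0]]'

```text
clock: 2.6
tool_pos: [0.3904, -0.1019, 0.1923]
ee_rot: [-0.0, 0.996, -0.09, -0.0]
force: [0.7, 0.2, -0.4]
gripper_width: 0.0943
grip_force: 0.0
```

Emit:
play_rows --commands '[[[0.07,-0.19,0],0],[[0.13,-0.38,0],0],[[0.2,-0.57,0],0],[[0.26,-0.76,0],0],[[0.33,-0.94,0],0]]'

```text
clock: 3.22
tool_pos: [0.4496, 0.0018, 0.1923]
ee_rot: [-0.0, 0.996, -0.09, -0.001]
force: [-0.3, -0.1, 0.4]
gripper_width: 0.0938
grip_force: 0.0
```

Emit:
play_rows --commands '[[[0.07,-0.19,0],0],[[0.13,-0.38,0],0],[[0.2,-0.57,0],0],[[0.26,-0.76,0],0],[[0.33,-0.94,0],0]]'

```text
clock: 3.85
tool_pos: [0.5089, 0.1055, 0.1922]
ee_rot: [0.0, 0.996, -0.09, -0.001]
force: [0.7, 0.1, 0.3]
gripper_width: 0.0939
grip_force: 0.0
```

Run:
```python
from h import *
snap('wrist','pics/w1.png'); print(sense()['tool_pos'])
cv2.imwrite('pics/w1b.png',cv2.resize(cv2.imread('pics/w1.png'),(800,600),interpolation=cv2.INTER_CUBIC))
```

```text
[0.5101145  0.10755627 0.19227957]
```

View pics/w1b.png

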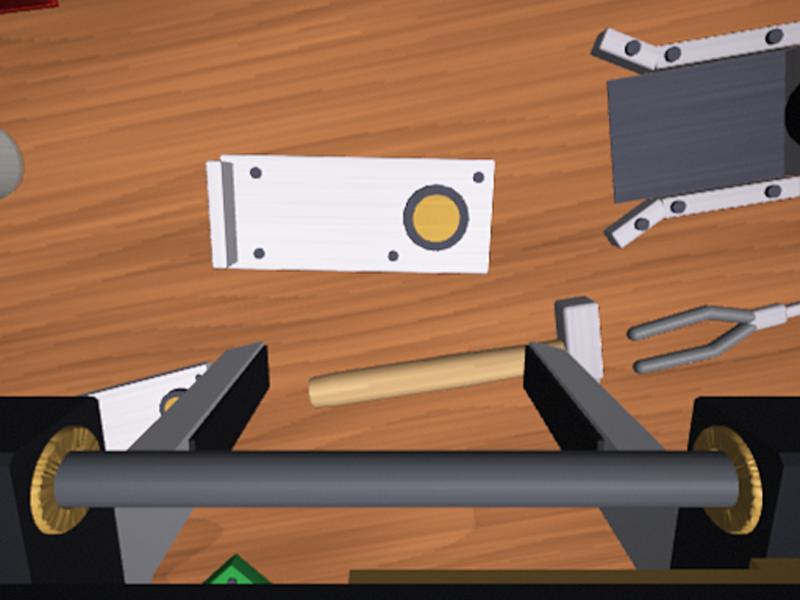

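The wrist view shows the slide with its die at (437,218), its plate die corners at (494,160) and (489,273), and its tail bar at x≈208–214. The rail mouth's inner tips are at (601,53) and (608,232), and the bends at (657,70) and (660,200).

```bash
cat > fit2.py <<'E'
from h import *
from scipy.optimize import least_squares
def fit2(f,obs,x0,k=1.5625):
    def w(x,p): c,s=np.cos(x[2]),np.sin(x[2]); return [x[0]+c*p[0]-s*p[1],x[1]+s*p[0]+c*p[1],p[2]]
    r=lambda x:np.concatenate([proj(f,w(x,p))-np.array(u)/k for u,p in obs])
    s=least_squares(r,x0,x_scale=[.01,.01,.1]); print(s.x[:2].round(4),np.degrees(s.x[2]).round(2),r(s.x).reshape(-1,2).round(1).tolist()); return s.x
E
python3 - <<'E'
from fit2 import *
W='pics/w1.npz';P=-np.pi/2
a=fit2(W,[((437,218),(.055,0,.027)),((494,160),(.095,.04,.016)),((489,273),(.095,-.04,.016)),((208,162),(-.095,.035,.044)),((214,268),(-.095,-.035,.044))],[.55,.12,P])
b=fit2(W,[((601,53),(-.09,.06,.018)),((608,232),(-.09,-.06,.018)),((657,70),(-.055,.0425,.018)),((660,200),(-.055,-.0425,.018))],[.57,-.14,P])
# line directions of the straight rails on z=.018
for u in [((657,70),(800,44)),((660,200),(800,178))]:
    p,q=[onz(W,x/1.5625,y/1.5625,.018) for x,y in u]; print(np.degrees(np.arctan2(*(q-p)[1::-1])))
s=sense(); print(s['ee_rot'])
E
```

```text
[0.5545 0.1235] -101.27 [[0.2, 0.1], [1.4, -0.4], [0.2, 0.4], [-1.2, -0.7], [-0.4, 0.9]]
[ 0.5674 -0.1419] -92.17 [[0.3, -1.5], [1.2, 0.5], [-0.7, 0.7], [-0.7, 0.5]]
-90.56451974065463
-91.42069633891394
[-1.03678314e-03  9.95974231e-01 -8.96339511e-02  1.05306892e-04]
```

Emit:
play_rows --commands '[[[0.07,-0.19,0.1],0],[[0.14,-0.38,0.2],0],[[0.21,-0.57,0.3],0],[[0.28,-0.76,0.4],0],[[0.343,-0.952,0.5],0]]'

```text
clock: 4.53
tool_pos: [0.5699, 0.2099, 0.1318]
ee_rot: [0.0, 0.996, -0.09, -0.001]
force: [-0.4, -0.8, 0.1]
gripper_width: 0.094
grip_force: 0.0
```

Emit:
play_rows --commands '[[[0,0,0.2],0],[[0,0,0.4],0],[[0,0,0.6],0],[[0,0,0.8],0],[[0,0,0.87],0]]'

```text
clock: 5.15
tool_pos: [0.5681, 0.2089, 0.0261]
ee_rot: [0.001, 0.996, -0.09, -0.002]
force: [-0.1, -1.2, 0.4]
gripper_width: 0.0943
grip_force: 0.0
```

Run:
```python
from h import *
snap('wrist','pics/w2.png'); s=sense();print(s['tool_pos'],s['force'])
cv2.imwrite('pics/w2b.png',cv2.resize(cv2.imread('pics/w2.png'),(640,480),interpolation=cv2.INTER_CUBIC))
```

```text
[0.5681219  0.2089815  0.02590204] [-0.02782347 -0.42040508  0.18504316]
```

View pics/w2b.png

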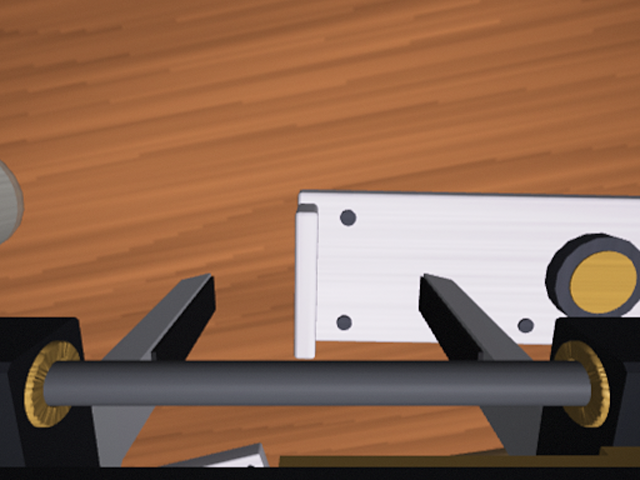

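The tail bar, at image (306,281), lies midway between the fingertips at (213,275) and (425,275). Closing now.

Emit:
play_rows --commands '[[[0,0,-0.01],0],[[0,0,-0.01],0],[[0,0,-0.01],0],[[0,0,-0.01],0],[[0,0,-0.01],0]]' --fingers -1

```text
clock: 5.82
tool_pos: [0.5702, 0.2098, 0.0298]
ee_rot: [-0.0, 0.996, -0.09, 0.0]
force: [0.1, -0.8, -0.0]
gripper_width: 0.0473
grip_force: 0.0
```

Emit:
play_rows --commands '[[[0,0,0],0],[[0,0,0],0],[[0,0,0],0],[[0,0,0],0],[[0,0,0],0]]'

```text
clock: 6.45
tool_pos: [0.5701, 0.2107, 0.0295]
ee_rot: [-0.001, 0.996, -0.09, 0.0]
force: [0.3, 5.2, -1.5]
gripper_width: 0.0087
grip_force: 30.0
```

Emit:
play_rows --commands '[[[0.03,0.1,0],-0.02],[[0.05,0.2,0],-0.04],[[0.08,0.3,0],-0.06],[[0.11,0.4,0],-0.08],[[0.133,0.5,0],-0.1]]'

```text
clock: 7.08
tool_pos: [0.574, 0.1486, 0.0295]
ee_rot: [-0.001, 1.0, -0.012, -0.001]
force: [-1.5, 5.4, 1.2]
gripper_width: 0.0088
grip_force: 30.4
```

Run:
```python
from h import *
snap('wrist','pics/w3.png'); s=sense();print(s['tool_pos'],s['ee_rot'],s['force'],s['torque'])
cv2.imwrite('pics/w3b.png',cv2.resize(cv2.imread('pics/w3.png'),(800,600),interpolation=cv2.INTER_CUBIC))
```

```text
[0.57411615 0.14679366 0.02949148] [ 2.18619344e-05  9.99930713e-01 -1.17246396e-02 -1.04942505e-03] [-1.53331109  2.52330692  1.5135535 ] [ 0.4895429   0.35057374 -0.21080633]
```

View pics/w3b.png

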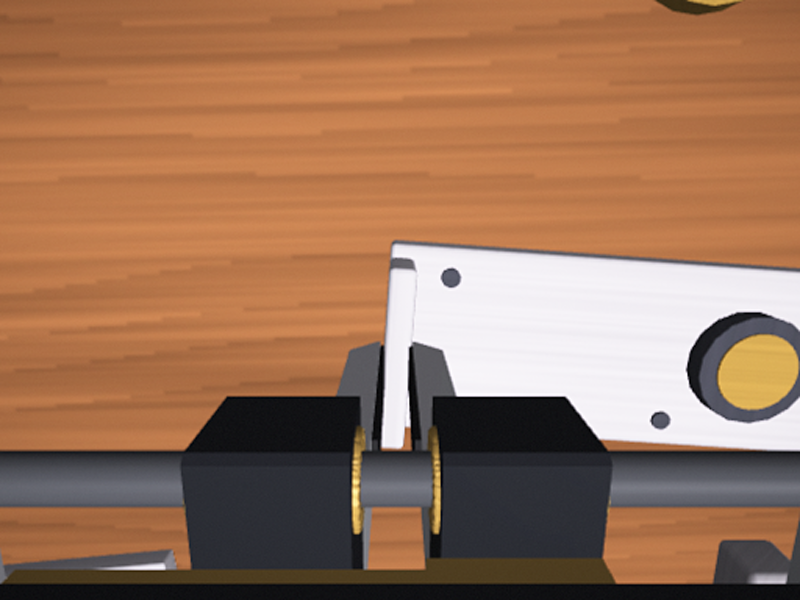

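The slide lags the gripper's turn by about 3.8° (its upper edge runs from (395,241) to (800,268)). I'll turn further and measure the edge in code.

Emit:
play_rows --commands '[[[0,0,0],-0.02],[[0,0,0],-0.04],[[0,0,0],-0.05],[[0,0,0],-0.05],[[0,0,0],-0.05]]'

```text
clock: 7.75
tool_pos: [0.5742, 0.1469, 0.0295]
ee_rot: [0.001, 1.0, 0.028, -0.001]
force: [-3.5, -3.7, 3.3]
gripper_width: 0.0091
grip_force: 32.0
```

```bash
cat > edge.py <<'E'
from h import *
def edge(f):
    d=get_image('wrist'); np.savez(f,**d); im=d['pixels'].astype(int); pts=[]
    for c in range(262,510,6):
        b=im[:,c,2]; g=np.diff(b[120:220]); r=120+int(np.argmax(g>45)) if (g>45).any() else None
        if r: 
            # subpixel: crossing of mid level
            lo,hi=b[r-2],b[r+4]; k=next((j for j in range(r-2,r+5) if b[j]>=(lo+hi)/2),r); pts.append((c,k-1+((lo+hi)/2-b[k-1])/max(1,b[k]-b[k-1])))
    P=np.array(pts); a=np.polyfit(P[:,0],P[:,1],1); ok=abs(np.polyval(a,P[:,0])-P[:,1])<2; P=P[ok]; a=np.polyfit(P[:,0],P[:,1],1)
    p,q=[onz(f,c,np.polyval(a,c),.016) for c in (265,505)]
    h=np.arctan2(q[1]-p[1],q[0]-p[0]); s=sense(); w,x,y,z=s['ee_rot']
    from scipy.spatial.transform import Rotation as Ro
    R=Ro.from_quat([x,y,z,w]).as_matrix()
    # press frame
    th=np.radians(-91.4); ex=np.array([np.cos(th),np.sin(th)]); ey=np.array([-ex[1],ex[0]])
    e=lambda v:np.array([(v[:2]-[.568,-.141])@ex,(v[:2]-[.568,-.141])@ey]).round(4)
    print('n',len(P),'slide head',np.degrees(h).round(2),'tool y head',np.degrees(np.arctan2(R[1,1],R[0,1])).round(2))
    print('edge press',e(p),e(q),'tool press',e(s['tool_pos']),s['tool_pos'].round(4),s['force'].round(1),s['gripper_width'])
E
python3 -c "
from edge import *
edge('pics/w4.npz')
d,_,_=cam('pics/w4.npz')
"
```

```text
n 42 slide head -94.98 tool y head -86.85
edge press [-0.2835  0.0412] [-0.1278  0.0314] tool press [-0.2879 -0.0009] [0.5742 0.1469 0.0295] [-4.1 -3.9  3.2] 0.00894022666896331
```

The grip pivots, but the front corner (y ≈ -50 mm) is within the ±60 mm flared mouth. I'll let the rails guide it in while I push slowly.

Emit:
play_rows --commands '[[[-0.007,0.08,0],0],[[-0.013,0.17,0],0],[[-0.02,0.25,0],0],[[-0.026,0.33,0],0],[[-0.033,0.415,0],0]]'

```text
clock: 8.43
tool_pos: [0.5731, 0.1017, 0.0295]
ee_rot: [-0.004, 1.0, 0.027, -0.0]
force: [-2.9, 14.5, 1.7]
gripper_width: 0.0087
grip_force: 30.3
```

```bash
python3 -c "
from edge import *
edge('pics/w5.npz')"
```

```text
n 42 slide head -90.16 tool y head -86.92
edge press [-0.2384  0.0415] [-0.0874  0.0448] tool press [-0.2407 -0.0006] [0.5732 0.0996 0.0295] [-1.7  7.6  0.3] 0.008559314512232633
```

Emit:
play_rows --commands '[[[-0.005,0.07,0],0],[[-0.011,0.14,0],0],[[-0.016,0.21,0],0],[[-0.022,0.28,0],0],[[-0.028,0.35,0],0]]'

```text
clock: 9.1
tool_pos: [0.5723, 0.057, 0.0295]
ee_rot: [-0.001, 1.0, 0.027, -0.0]
force: [-0.6, 7.4, 0.2]
gripper_width: 0.0087
grip_force: 30.4
```

```bash
python3 -c "
from edge import *
edge('pics/w6.npz')"
```

```text
n 8 slide head -83.17 tool y head -86.91
edge press [-0.1931  0.0364] [-0.0453  0.0578] tool press [-0.1967 -0.0005] [0.5723 0.0557 0.0295] [-1.2  5.6  1.2] 0.008431678209108126
```

Emit:
play_rows --commands '[[[0,0,0],0],[[0,0,0],0],[[0,0,0],0],[[0,0,0],0],[[0,0,0],0]]' --fingers -0.3

```text
clock: 9.78
tool_pos: [0.5727, 0.0557, 0.0296]
ee_rot: [0.0, 1.0, 0.027, 0.0]
force: [-0.8, 0.2, 0.5]
gripper_width: 0.0329
grip_force: 0.0
```

Emit:
play_rows --commands '[[[0,0,-0.1],0],[[0,0,-0.2],0],[[0,0,-0.3],0],[[0,0,-0.3],0],[[0,0,-0.3],0]]'

```text
clock: 10.4
tool_pos: [0.5726, 0.0558, 0.0656]
ee_rot: [-0.0, 1.0, 0.027, 0.0]
force: [0.0, 0.2, -0.8]
gripper_width: 0.0327
grip_force: 0.0
```

```bash
python3 -c "
from h import *
s=sense();print(s['q'],s['tool_pos'],s['ee_rot'],s['gripper_width'],s['force'])"
```

```text
[-5.33109090e-02  3.40974505e-01  1.65391563e+00  7.40478534e-06
  1.14669190e+00  1.46290281e+00] [0.57256338 0.05577221 0.06562351] [-2.93588005e-06  9.99627657e-01  2.72863938e-02  5.56478641e-06] 0.03270556932647911 [ 0.03865522  0.16870607 -0.77056763]
```

Emit:
play_rows --commands '[[[0.006,-0.08,0],-0.1],[[0.012,-0.16,0],-0.2],[[0.018,-0.24,0],-0.3],[[0.024,-0.32,0],-0.4],[[0.027,-0.333,0],-0.5]]'

```text
clock: 11.02
tool_pos: [0.573, 0.0965, 0.0647]
ee_rot: [-0.0, 0.912, 0.41, -0.001]
force: [0.2, 0.4, 0.4]
gripper_width: 0.0331
grip_force: 0.0
```

Emit:
play_rows --commands '[[[0,0,0],-0.1],[[0,0,0],-0.2],[[0,0,0],-0.3],[[0,0,0],-0.4],[[0,0,0],-0.45]]'

```text
clock: 11.65
tool_pos: [0.573, 0.0958, 0.0647]
ee_rot: [-0.001, 0.714, 0.7, -0.001]
force: [-0.5, 0.1, 0.2]
gripper_width: 0.0328
grip_force: 0.0
```

Run:
```python
from h import *
snap('wrist','pics/w7.png');snap('top','pics/t7.png'); s=sense();print(s['tool_pos'],s['ee_rot'],s['q'][5],s['gripper_width'])
a=cv2.resize(cv2.imread('pics/w7.png'),(400,300)); b=cv2.resize(cv2.imread('pics/t7.png')[110:215,220:360],(400,300),interpolation=cv2.INTER_CUBIC)
cv2.imwrite('pics/m7.png',np.hstack([a,b]))
```

```text
[0.57305457 0.09581918 0.06476013] [-5.21731801e-04  7.15588130e-01  6.98522029e-01 -5.75032340e-04] 0.04093136092632114 0.03289963235593827
```

View pics/m7.png

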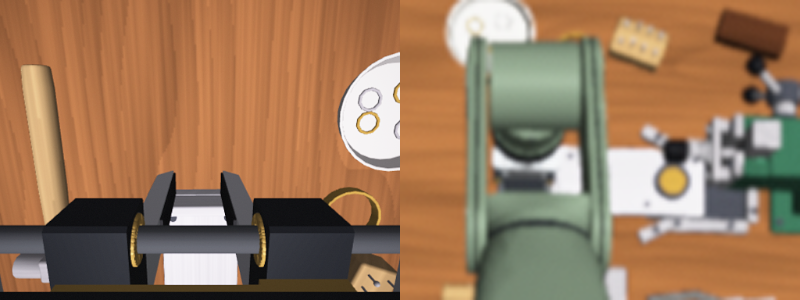

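The wrist view shows the tail bar as a grey strip at (205,190) between and just under the fingertips. The top view shows the slide inside the rails with its die at (672,180). I'll check the finger-to-bar gap by projection.

Run:
```python
from h import *
W='pics/w7.npz'; k=400/512
for y in (.045,.055,.065,.075):
    print(y,[(proj(W,[.573+dx,y,.044])*k).round(0).tolist() for dx in (-.035,.035)])
print('tips',[(proj(W,[.573+dx,.0958+dy,.0567])*k).round(0).tolist() for dx in (-.017,.017) for dy in(-.008,.008)])
a=cv2.imread('pics/w7.png')[200:384,180:340]; cv2.imwrite('pics/c7.png',cv2.resize(a,None,fx=3.2,fy=3.2,interpolation=cv2.INTER_CUBIC))
```

```text
0.045 [[160.0, 222.0], [237.0, 221.0]]
0.055 [[159.0, 212.0], [237.0, 211.0]]
0.065 [[159.0, 202.0], [237.0, 201.0]]
0.075 [[158.0, 192.0], [237.0, 190.0]]
tips [[177.0, 183.0], [176.0, 164.0], [218.0, 182.0], [218.0, 163.0]]
```

View pics/c7.png

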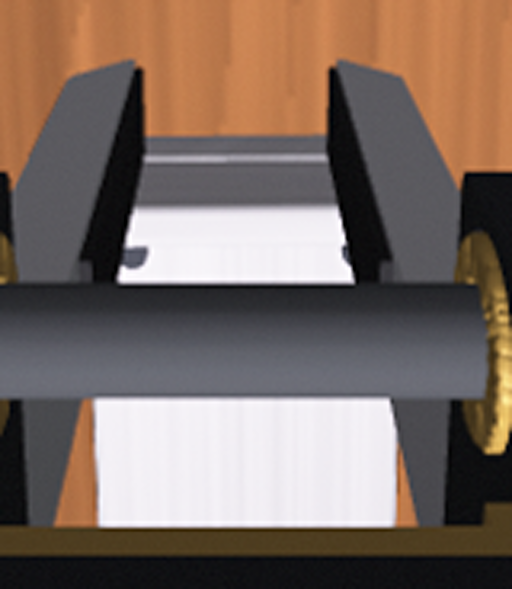

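The bar's outer top edge is at world y≈0.061 and the finger fronts are at ≈0.088, so the gap is 27 mm and the fingers are centred. I'll lower and push.

Emit:
play_rows --commands '[[[0,0,0.1],0],[[0,0,0.2],0],[[0,0,0.3],0],[[0,0,0.33],0],[[0,0,0.33],0]]'

```text
clock: 12.38
tool_pos: [0.5734, 0.0958, 0.0254]
ee_rot: [-0.0, 0.716, 0.699, -0.0]
force: [-0.5, -0.8, 0.7]
gripper_width: 0.0329
grip_force: 0.0
```

Emit:
play_rows --commands '[[[-0.1,0,0],0],[[-0.2,0,0],0],[[-0.3,0,0],0],[[-0.4,0,0],0],[[-0.5,0,0],0]]'

```text
clock: 13.0
tool_pos: [0.5726, 0.0366, 0.0265]
ee_rot: [-0.001, 0.716, 0.698, 0.001]
force: [-0.1, 5.9, 1.1]
gripper_width: 0.0327
grip_force: 2.9
```

Emit:
play_rows --commands '[[[-0.03,0,0],0],[[-0.06,0,0],0],[[-0.08,0,0],0],[[-0.1,0,0],0],[[-0.12,0,0],0]]'

```text
clock: 13.62
tool_pos: [0.5723, 0.0227, 0.0265]
ee_rot: [-0.001, 0.716, 0.698, 0.001]
force: [-0.0, 6.4, 2.4]
gripper_width: 0.033
grip_force: 3.1
```

Emit:
play_rows --commands '[[[-0.01,0,0],0],[[-0.02,0,0],0],[[-0.03,0,0],0],[[-0.04,0,0],0],[[-0.05,0,0],0]]'

```text
clock: 14.25
tool_pos: [0.5721, 0.0169, 0.0265]
ee_rot: [-0.001, 0.716, 0.698, 0.001]
force: [0.4, 8.2, 2.1]
gripper_width: 0.0329
grip_force: 4.3
```

Emit:
play_rows --commands '[[[-0.01,0,0],0],[[-0.02,0,0],0],[[-0.03,0,0],0],[[-0.04,0,0],0],[[-0.04,0,0],0]]'

```text
clock: 14.88
tool_pos: [0.5718, 0.0167, 0.0266]
ee_rot: [-0.004, 0.716, 0.698, 0.004]
force: [0.9, 17.4, 2.5]
gripper_width: 0.0329
grip_force: 8.8
```

Emit:
play_rows --commands '[[[-0.01,0,0],0],[[-0.02,0,0],0],[[-0.03,0,0],0],[[-0.04,0,0],0],[[-0.04,0,0],0]]'

```text
clock: 15.5
tool_pos: [0.5712, 0.0164, 0.0266]
ee_rot: [-0.007, 0.716, 0.698, 0.006]
force: [-0.1, 28.8, 5.2]
gripper_width: 0.0327
grip_force: 14.2
```

Run:
```python
from h import *
s=sense();print(s['tool_pos'],s['force'])
snap('scene','pics/s8.png');a=cv2.imread('pics/s8.png')[180:275,85:225]; cv2.imwrite('pics/c8.png',cv2.resize(a,None,fx=5.5,fy=5.5,interpolation=cv2.INTER_CUBIC))
```

```text
[0.57119411 0.01640219 0.02659647] [-0.14103319 28.75567843  5.16079281]
```

View pics/c8.png

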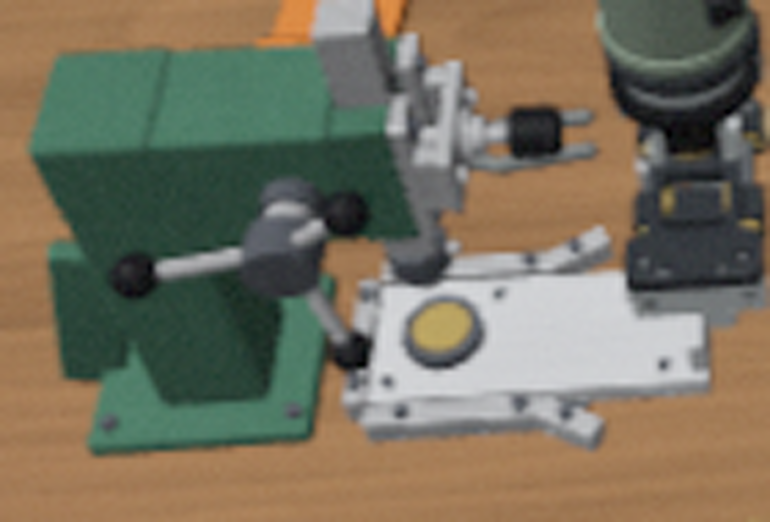

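The slide's die end sits against the back stop at (375,300), with the blank at (443,326) beneath the punch at (420,265). I'll check that by numbers.

Run:
```python
from h import *
p=onz('pics/s8.npz',165.5,239.3,.027);print('blank',p)
q=onz('pics/scene.npz',564/3.8+85,202/3.8+175,.027); print('scene-cam bias vs slide fit', q, np.array([.554,.124])+.055*np.array([-.187,-.982]))
k=onz('pics/s8.npz',535/5.5+85,131/5.5+180,.192); print('knob',k)
r=onz('pics/s8.npz',348/5.5+85,-4/5.5+180,.285)
print(sense()['q'])
```

```text
blank [ 0.56933541 -0.138469    0.027     ]
scene-cam bias vs slide fit [0.54630588 0.07494602 0.027     ] [0.543715 0.06999 ]
knob [ 0.57046472 -0.0629004   0.192     ]
[-0.13408021  0.38774879  1.68493754  0.02054875  1.07146809 -0.11772046]
```

The slide is home: the blank, bias-corrected, is within about 2 mm of the ram axis and the push force rose hard at the stop. Next I back off, rise and open.

Emit:
play_rows --commands '[[[0.08,0,0],0],[[0.16,0,0],0],[[0.25,0,0],0],[[0.25,0,0],0],[[0.25,0,0],0]]'

```text
clock: 16.18
tool_pos: [0.5723, 0.0354, 0.0259]
ee_rot: [0.0, 0.716, 0.698, -0.0]
force: [0.4, -0.4, 0.7]
gripper_width: 0.0329
grip_force: 0.0
```

Emit:
play_rows --commands '[[[0,0,-0.2],0],[[0,0,-0.4],0],[[0,0,-0.6],0],[[0,0,-0.8],0],[[0,0,-1],0]]'

```text
clock: 16.8
tool_pos: [0.5722, 0.0352, 0.1467]
ee_rot: [0.0, 0.716, 0.698, -0.0]
force: [0.0, 0.4, -0.3]
gripper_width: 0.0328
grip_force: 0.0
```

Emit:
play_rows --commands '[[[0,0,-0.1],0],[[0,0,-0.2],0],[[0,0,-0.3],0],[[0,0,-0.3],0],[[0,0,-0.3],0]]' --fingers 0.5

```text
clock: 17.42
tool_pos: [0.5719, 0.0359, 0.1813]
ee_rot: [-0.0, 0.716, 0.699, -0.0]
force: [-0.1, 0.2, -0.2]
gripper_width: 0.0705
grip_force: 0.0
```

Run:
```python
from h import *
s=sense();print(s['tool_pos'],s['ee_rot'],s['gripper_width'],s['force'])
```

```text
[0.57189143 0.03590817 0.18132927] [-4.19941601e-04  7.15515861e-01  6.98596267e-01 -3.63333890e-04] 0.07047631410737464 [-0.08355884  0.16829643 -0.22624429]
```

Emit:
play_rows --commands '[[[-0.17,0,0],0],[[-0.34,0,0],0],[[-0.5,0,0],0],[[-0.68,0,0],0],[[-0.83,0,0],0]]'

```text
clock: 18.05
tool_pos: [0.5697, -0.0657, 0.1819]
ee_rot: [0.0, 0.716, 0.698, -0.0]
force: [0.3, 0.3, 0.0]
gripper_width: 0.0709
grip_force: 0.0
```

Run:
```python
from h import *
d=snap('wrist','pics/w9.png'); s=sense();print(s['tool_pos'],s['force'])
im=d['pixels'].astype(int); k='pics/w9.npz'
# projected knob outline guess and slide tail check
for p in [(.570,-.052,.192),(.570,-.078,.192),(.557,-.052,.192),(.583,-.052,.192)]: print(p,proj(k,p).round(0))
for f in ((.572-.035,-.064,.173),(.572+.035,-.064,.173)): print('tip',proj(k,f).round(0))
g=im.sum(2)//3
for r in range(200,384,8): print(r,g[r,160:360:8])
```

```text
[ 0.56979328 -0.06775184  0.18193727] [ 0.18956743 -1.85173204 -0.19947015]
(0.57, -0.052, 0.192) [252. 209.]
(0.57, -0.078, 0.192) [253. 251.]
(0.557, -0.052, 0.192) [229. 209.]
(0.583, -0.052, 0.192) [275. 208.]
tip [201. 220.]
tip [311. 217.]
200 [128 122 116 131 118 121 227 180 246 247 248 247 247 247 245 247 247 225
 219 141 141 132 141 126 125]
208 [129 123 116 131 120 129 104 184 247 248 195   5   9   2 238 247 245 225
 204 141 142 132 140 127 124]
216 [132 125 119 130 122 132 228 204 247 171  17  15  13  19  19 247 240 228
 188 141 141 133 140 132 137]
224 [132  92  95  95 105 135 228 222 248  43  19  36  53  31  22 252 237 229
 211 140  65  93  94 132 137]
232 [109  94  95  13  81 136 227 229 248  98  21  37  69  33  22 252 229 229
 163 139  14  96  95  96 133]
240 [ 94  94  80  16  65 137 228 226 249 159  20  37  70  32  23 252 222 228
 121 139  12  16  95  95  97]
248 [ 94  94  16  13  61 135 228 228 249 154  22  36  69  32  20 250 233 229
 107 139  12  15  87  94  94]
256 [ 94  27  13  13 122 133 225 209 249 248  18  37  69  28  46 248 221  59
 135 139   9  15  15  96  94
[... 831 characters left out ...]
5 226 218 225  78  78  73 110 222  67  73  78  77 222
 222 211 137 144 131 129  88]
336 [125 137 118 125 132  75  76  76  77  76  67  79  78  77  67  76  78  77
  77  82 134 137 135 133  88]
344 [126 138 120 125 133  76  77  33  48  77  67  80   5  79  68  76  47  34
  81  73 132 137 137 134  92]
352 [127 139 123 125 127  76  75  96  53  74  70   7  11   9  72  73  54  96
  78  72 130 136 135 136  92]
360 [128 133 125 127 123  73  77  77  76  74  73  79  76  74  74  73  76  76
  75  75 132 137 132 128  91]
368 [128  59  58  60  58  59  58  59  58  58  60  57  60  58  60  57  59  58
  58  58  58  58  59  59  58]
376 [14 18 16 14 18 18 17 17 17 18 18 17 17 16 16 15 16 16 16 18 15 17 15 17
 17]
```

The knob is between the fingers as predicted (columns 230–274). Closing on it.

Emit:
play_rows --commands '[[[0.02,0,0],0],[[0.02,0,0],0],[[0.02,0,0],0],[[0.02,0,0],0],[[0.02,0,0],0]]' --fingers -1

```text
clock: 18.73
tool_pos: [0.5709, -0.0609, 0.1821]
ee_rot: [0.001, 0.715, 0.699, 0.001]
force: [0.6, 0.7, -2.4]
gripper_width: 0.0242
grip_force: 29.3
```

Emit:
play_rows --commands '[[[0,0,0],0],[[0,0,0],0],[[0,0,0],0],[[0,0,0],0],[[0,0,0],0]]'

```text
clock: 19.35
tool_pos: [0.5709, -0.0609, 0.1821]
ee_rot: [0.0, 0.715, 0.699, 0.001]
force: [5.0, 2.6, -2.2]
gripper_width: 0.0237
grip_force: 29.1
```

Emit:
play_rows --commands '[[[0.03,0,0],0],[[0.06,0,0],0],[[0.09,0,0],0],[[0.12,0,0],0],[[0.14,0,0],0]]'

```text
clock: 19.98
tool_pos: [0.5711, -0.0511, 0.1822]
ee_rot: [0.005, 0.716, 0.698, -0.004]
force: [4.6, -11.9, -3.7]
gripper_width: 0.024
grip_force: 28.9
```

Emit:
play_rows --commands '[[[0.01,0,0],0],[[0.02,0,0],0],[[0.03,0,0],0],[[0.04,0,0],0],[[0.05,0,0],0]]'

```text
clock: 20.6
tool_pos: [0.5711, -0.0485, 0.1822]
ee_rot: [0.007, 0.716, 0.698, -0.006]
force: [3.5, -21.4, -5.0]
gripper_width: 0.024
grip_force: 28.8
```

The knob is at its stop: 12.4 mm of travel, with the force at 21 N against the 14 N spring. I'll hold and check that the ram has come down.

Emit:
play_rows --commands '[[[0,0,0],0],[[0,0,0],0],[[0,0,0],0],[[0,0,0],0],[[0,0,0],0]]'

```text
clock: 21.22
tool_pos: [0.5711, -0.0485, 0.1822]
ee_rot: [0.007, 0.716, 0.698, -0.006]
force: [3.7, -19.6, -4.6]
gripper_width: 0.0236
grip_force: 28.8
```

Emit:
play_rows --commands '[[[0,0,0],0],[[0,0,0],0],[[0,0,0],0],[[0,0,0],0],[[0,0,0],0]]'

```text
clock: 21.85
tool_pos: [0.5711, -0.0485, 0.1822]
ee_rot: [0.007, 0.716, 0.698, -0.006]
force: [4.3, -20.3, -4.4]
gripper_width: 0.0232
grip_force: 28.8
```

Run:
```python
from h import *
d=snap('scene','pics/s10.png'); s=sense();print(s['tool_pos'],s['force'],s['gripper_width'])
S='pics/s10.npz'
a=cv2.imread('pics/s8.png').astype(int);b=cv2.imread('pics/s10.png').astype(int)
for z in (.285,.24): print('ram top',z,proj(S,[.568,-.141,z]).round(0))
for z in (.072,.027): print('punch',z,proj(S,[.568,-.141,z]).round(0))
c=int(proj(S,[.568,-.141,.285])[0])
for n,i in(('before',a),('after',b)): print(n,i[172:212:2,148].tolist() if 0 else i[174:212:2,c].mean(1).astype(int))
c=int(proj(S,[.568,-.141,.05])[0]); 
for r in range(216,252,3): print(r,a[r,c-9:c+10:3].mean(1).astype(int),b[r,c-9:c+10:3].mean(1).astype(int))
```

```text
[ 0.57110565 -0.0485623   0.18221019] [  3.40191921 -19.52852931  -4.29069465] 0.02345121151756683
ram top 0.285 [146. 182.]
ram top 0.24 [150. 194.]
punch 0.072 [162. 231.]
punch 0.027 [165. 239.]
before [143 144 143 184 183 185 146 106 108 106 107 105  99  97  98  86  52  53
  49]
after [142 143 145 142 143 141 125  96  91 151 161 171 139  97  98  88  51  49
  49]
216 [ 53  57 104 108 112 100 119] [ 56  49 105 106 114 103 120]
219 [ 55  55  85  89 117 112 118] [ 28  38  85  89 117 115 118]
222 [ 49  50  48 100 101 118 116] [ 35  13  57 100 104 113 114]
225 [115 107 104 100 132 112 116] [ 19  87 101  97  90 116 114]
228 [146  68  66  48 107 184 183] [147 108 107 106  77 184 183]
231 [127 120  54  77 202 201 197] [128 114 106 106  78 173 196]
234 [175 210 211 144 122 148 212] [174 192 106 107 107 113 210]
237 [200 212 115 153 150 144 177] [200 211  63  54  47 115 177]
240 [213 196 138 149 150 137  94] [210 197 132 114 124 133  91]
243 [211 205  98 129 118  92 171] [211 205  97 131 117  91 172]
246 [211 210 187  63  51 193 207] [212 211 187  60  55 192 206]
249 [147 201 211 209 210 209 208] [148 199 211 208 211 208 209]
```

The ram top dropped about 12 px, which is the expected 45 mm. The punch sits on the blank and the pull is steady at the stop. Handing in.

```bash
python3 -c "
from bench import close_job
print(close_job())"
```

```text
the job is handed in; nothing more can be done
None
```

The die slide is home against the back stop with the blank under the punch, the ram rests on the blank, and the arm is still holding the plunger fully back; handed in at about 22 s, with nothing else on the bench touched as far as I could see.

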